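# Rock a spatter-seized jig clamp free and unload the welded ring

## Robot

A 7-joint arm with a two-finger parallel gripper is mounted at the origin on the work surface. World frame = base frame: x ahead of the robot, y to its left, z up, the work surface at z = 0. Lengths are in m, angles in rad, forces in N, time in s.
With the tool pointing down it reaches from about 0.425 to 0.95 m from the base axis. Payload 4.7 kg.
Tool frame: the origin (TCP) lies between the finger pads; the fingertips stand 25 mm ahead of it and the grasp point (between the pads) lies 6 mm ahead of it; x points along the fingers, z is the direction in which the jaws open and shut, and the axes are right-handed (so a half turn about x gives the same grasp; the last joint's range is limited). The gripper opens to 85 mm and grips with 20 to 120 N. Pads are 22 mm wide; open, the fingers measure 114 mm over their backs; the gripper's body (76 mm by 85 mm) begins 54 mm behind the grasp point. The pads swing forward as they close: fully open they stand 13 mm farther back than shut.
Start: joints at [1.145, 0.469, -0.049, 1.532, 0.024, 1.141, -0.082], TCP at [0.261, -0.623, 0.256] pointing down, gripper open.
Joint ranges: [-2.59, 2.59], [-0.33, 1.99], [-1.39, 1.29], [0.1, 2.45], [-1.04, 4.18], [0.21, 1.99], [-2.66, 2.66]. Speed limits (rad/s): [2.57, 2.57, 3.14, 3.14, 3.14, 3.14, 3.14].

## Interface

Orientations are given as a 3x3 rotation matrix whose columns are the frame's x, y, z axes.
In Python, from rig import * gives the robot as it stands. Calls block until the motion is done:
- movep(position, orientation): joint-space move of the TCP to a pose.
- move_l(position, attitude=None, feed=0.15, until_force=None): straight line of the TCP; attitude=None keeps the orientation; feed is the mean speed in m/s. With until_force (N) it stops when the force on the tool has changed by that much, and returns True; else False.
- move_joints(angles): joint-space move.
- command_gripper(opening, newtons=None): finger opening in m; newtons is the grip in N (None keeps the last); returns when the fingers have stopped.
- sleep(seconds).
- inverse_kinematics(position, orientation): joint angles nearest the present ones, or None.
- sense(): the state.
- camera(name): name is "scene" or "top" or "wrist"; returns (picture, depth): 400x640x3 uint8, red, green, blue; 400x640 float32, m along the optical axis (not along the pixel's ray), 0 where there is no reading.
- camera_params(name): a dict with "K" (3x3 intrinsics, pixels), "position" and "rotation" of the camera in the world; the wrist camera has in their place "tool_from_camera" (4x4, takes a point from camera to tool coordinates, whose origin is the TCP and whose axes are the tool frame's). Camera axes: x right, y down, z forward; pixel columns grow to the right and rows downward; lengths in m; the calibration is good to about 2 mm. A picture is of the moment at which its call begins: read the wrist's pose just before it. camera_params takes no time and is no camera call.
A pose or a line that the arm cannot do raises Unreachable and nothing moves.
- finish_job(): hands the job in, once; it reports no verdict.
The state is a dict: "time_s": time; "joint_pos": joint angles; "qd": joint speeds; "joint_efforts": joint torques, N m; "position": TCP position; "tcp_rot": TCP orientation; "wrist_force": force on the tool from outside, world axes, zero at the start; "ft_torque": the same for the moment, N m; "finger_gap": finger opening in m.
Only numpy, scipy, OpenCV 4.12 (cv2) and the standard library are available. Lean on these libraries where they do the work, as an engineer would, in place of code of your own. Each camera call takes 0.05 s, during which the arm holds its last target.

## Task

The clamp knob on the welding jig is seized with weld spatter: take hold of it and rock it gently back and forth, stopping and reversing each time it binds, until it breaks free (force it and the stud shears), then turn it anticlockwise about a quarter turn so the clamp arm swings well clear of the ring. Then lift the ring off the jig and set it down over the cooling post, lying flat on its shoulder, and let go. Leave the clamp open and the other things on the bench where they are.

Things in the scene. Friction and masses are not known exactly. Their poses are not given: they have to be found in the camera images.
- jig: welding jig fixed to the bench: aluminium plate 180 x 90 x 12 mm. Origin: centre of the plate's underside; x runs along the plate from the knob (stud axis at x = -45 mm) to the ring's spigot (x = +45 mm), z up. The spigot: a shoulder 44 mm across whose top, 26 mm above the bench, carries the ring, and on it a boss 33 mm across up to 36 mm.
- knob_grip (a point): grip point of the clamp knob, on its turning axis, 76 mm above the bench. The grip is an upright steel bar 40 mm long (along the point's x), 12 mm thick, 56 to 84 mm above the bench. z up; the point turns with the knob.
- clamp_end (a point): end of the flat clamp arm that is one piece with the knob: 18 mm wide, 46 to 52 mm above the bench, it reaches 72 mm from the knob's axis along the grip's x axis, over the ring's rim at the start, and holds the ring down. While seized, the knob has a small arc of play (0.14 to 0.31 rad end to end at first, not centred on 0, not known beforehand) with a hard stop at each end.
- knob (a joint): turn of the knob, rad, 0 with the arm over the ring, growing anticlockwise from above; range -0.5 to 1.6, drag 0.06 N m. Held at a stop of its play (0.15 to 0.25 N m) for 0.4 s, then at the other, it crumbles spatter and the play grows some 0.1 rad; pushing one way only does nothing. After 2 to 6 reversals it breaks free anticlockwise and stays where left. From 1.0 the arm is clear.
- stud (a joint): twist of the stud that carries the knob, rad, 0 unloaded, anticlockwise positive: an elastic spring, 5 N m per rad, that shows the torque put on the knob. It shears beyond 0.08 rad either way (0.4 N m).
- ring_center (a point): centre (half-way up) of the steel ring on the jig's spigot: 56 mm outside, 36 mm hole, 18 mm high, 80 to 170 g; z along its axis. On the jig its centre is 35 mm above the bench; grasp it across the outside, at right angles to the jig's x axis.
- post_seat (a point): middle of the cooling post's shoulder, on which the ring has to lie, 30 mm above the bench: shoulder 40 mm across; above it a post 30 mm across, straight for 18 mm, then tapering to 16 mm across at 60 mm above the bench. Foot 90 mm across and 12 mm high, fixed. z up.
- spare_ring_center (a point): bystander, leave alone: a second, spare steel ring lying on the bench (56 mm across, 18 high); this point is its centre
- cone: bystander, leave alone: perforated steel lamp cone, 110 mm foot, 110 high; origin at its underside
- pliers: bystander, leave alone: pliers lying flat, 170 mm long; origin at its underside
- mallet: bystander, leave alone: hammer lying flat, 260 mm long; origin at its underside
- brush: bystander, leave alone: hand brush lying flat, 150 mm long; origin at its underside
- jar: bystander, leave alone: glass jar, 68 mm across, 85 high; origin at its underside
- can: bystander, leave alone: plain metal can, 66 mm across, 120 high; origin at its underside
Things that resemble listed ones, but are neither listed nor needed, are in the scene too. What is shaped like the part that bears post_seat but yellow is not meant.

How it is judged:
On the way, in this order (a step that is already met when the one before it is completed fails the run):
1. the seized knob has broken free and the clamp arm is swung clear of the ring (knob past 1.0 rad) (value of joint knob above 1 rad), for 0.2 s.
2. the ring is lifted clear of the jig's spigot (centre more than 50 mm up in the jig's frame) (z of ring_center in the frame of jig above 0.05 m), for 0.1 s.
At the end, for the whole second after the job is handed in: The ring lies flat (within 0.1 rad) and still on the cooling post's shoulder: its centre within 6 mm of the post's axis and 6 to 12 mm above the shoulder; the clamp is left open (knob past 1.0 rad) (horizontal distance between ring_center and post_seat below 0.006 m and z of ring_center in the frame of post_seat between 0.006 and 0.012 m and angle between ring_center's own z axis and vertical below 0.1 rad and linear speed of ring below 0.02 m/s and value of joint knob above 1 rad); the robot touches nothing.
It fails at once if the stud sheared: twisted beyond 0.08 rad either way (value of joint stud above 0.08 rad or value of joint stud below -0.08 rad).
It fails at once if a bystander was moved by more than 30 mm (distance of any of spare_ring_center, cone, pliers, mallet, brush, jar, can from where it was at the start of the episode above 0.03 m).
It also fails if it takes over 72 s, if anything falls off the work surface, if the arm or the gripper's body presses on something with over 40 N, if the wrist force passes 120 N, or if a joint passes its speed limit or range.

## Working session

There is one attempt and no reset: what is moved stays moved. The work goes in short steps, each a Python script; the robot and the scene stay as the last script left them, time stands still between calls to the robot, and variables do not carry over. Pictures are saved under pics/ and viewed, and the job is handed in when it is done.

```bash
ls; mkdir -p pics; python3 - <<'E'
from rig import *
import cv2,numpy as np
s=sense();print({k:np.round(v,3) for k,v in s.items()})
for n in("scene","top"):
    p,d=camera(n);cv2.imwrite(f"pics/{n}0.png",cv2.cvtColor(p,cv2.COLOR_RGB2BGR));np.save(f"pics/{n}0.npy",d)
    np.save(f"pics/{n}0_rgb.npy",p)
    print(n,camera_params(n))
print(camera_params("wrist"))
E
```

```text
pics
{'time_s': np.float64(0.0), 'joint_pos': array([ 1.145,  0.469, -0.049,  1.534,  0.024,  1.141, -0.082]), 'qd': array([ 0.001,  0.001,  0.001,  0.001,  0.   , -0.001, -0.001]), 'joint_efforts': array([ 0.0000e+00, -5.1031e+01, -4.7000e-02, -2.3772e+01,  1.1000e-02,
        7.0000e-03, -0.0000e+00]), 'position': array([ 0.261, -0.622,  0.255]), 'tcp_rot': array([[-0.001,  0.922,  0.387],
       [ 0.002,  0.387, -0.922],
       [-1.   , -0.   , -0.002]]), 'wrist_force': array([-0.165,  0.027,  0.084]), 'ft_torque': array([0.023, 0.01 , 0.049]), 'finger_gap': np.float64(0.086)}
scene {'K': array([[484.75959419,   0.        , 316.83130273],
       [  0.        , 484.75959419, 198.17412937],
       [  0.        ,   0.        ,   1.        ]]), 'position': array([0.96824452, 0.75876229, 0.96868845]), 'rotation': array([[-0.88072492,  0.35132777, -0.31763565],
       [ 0.4733077 ,  0.62819684, -0.61753425],
       [-0.01741922, -0.69421721, -0.71955475]])}
top {'K': array([[519.85535531,   0.        , 333.92184597],
       [  0.        , 519.85535531, 192.65833033],
       [  0.        ,   0.        ,   1.        ]]), 'position': array([ 0.30737427, -0.02047126,  1.68986603]), 'rotation': array([[-0.02157265, -0.98471213,  0.17284858],
       [-0.99945764,  0.02554382,  0.02078328],
       [-0.02488076, -0.17230649, -0.98472911]])}
{'K': array([[341.54513599,   0.        , 319.27697128],
       [  0.        , 341.54513599, 202.74962107],
       [  0.        ,   0.        ,   1.        ]]), 'tool_from_camera': array([[-8.78712697e-04, -2.95981484e-01,  9.55193273e-01,
        -1.17056630e-01],
       [ 4.03217099e-04, -9.55193669e-01, -2.95981236e-01,
         7.50874913e-02],
       [ 9.99999533e-01,  1.25067791e-04,  9.58685601e-04,
        -1.32964692e-05],
       [ 0.00000000e+00,  0.00000000e+00,  0.00000000e+00,
         1.00000000e+00]])}
```

View pics/scene0.png

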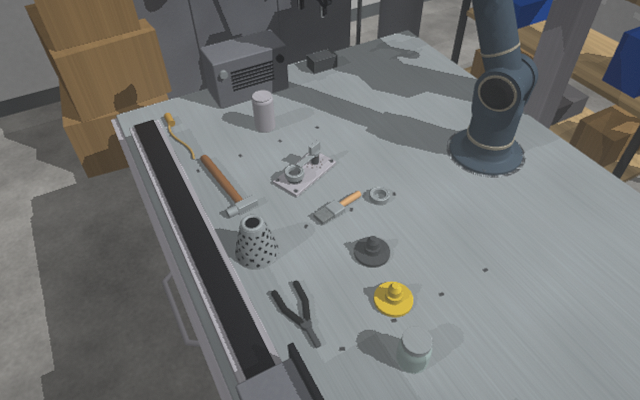

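View pics/top0.png

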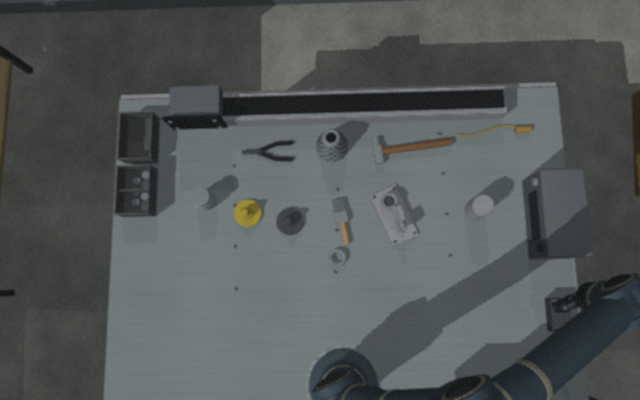

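The scene view shows the jig at about (305,173), with the ring at (293,173) and the knob at (315,152). The dark cooling post is at (372,250). Its yellow look-alike at (394,297) is not meant. The spare ring lies at (380,195). Next I'll enlarge these.

```bash
cat > h.py <<'E'
import cv2,numpy as np
from rig import *
def save(n,p): cv2.imwrite(f"pics/{n}.png",cv2.cvtColor(p,cv2.COLOR_RGB2BGR))
def crop(n,p,x0,y0,x1,y1,f):
    save(n,cv2.resize(p[y0:y1,x0:x1],None,fx=f,fy=f,interpolation=cv2.INTER_CUBIC))
def campose(name,s=None):
    c=camera_params(name)
    if name!="wrist": return c["K"],c["position"],c["rotation"]
    T=c["tool_from_camera"];R=s["tcp_rot"]
    return c["K"],s["position"]+R@T[:3,3],R@T[:3,:3]
def ray_z(pose,u,v,z):
    K,p,R=pose; d=R@np.linalg.solve(K,[u,v,1.]); return p+d*(z-p[2])/d[2]
def proj(pose,X):
    K,p,R=pose; c=R.T@(np.asarray(X)-p); q=K@c; return q[:2]/q[2]
def cloud(pose,d):
    K,p,R=pose; v,u=np.mgrid[0:d.shape[0],0:d.shape[1]]
    P=np.stack([(u-K[0,2])/K[0,0]*d,(v-K[1,2])/K[1,1]*d,d],-1)
    return P@R.T+p
def down(yaw):  # jaw axis (tool z) at yaw in xy plane, tool x down
    z=np.array([np.cos(yaw),np.sin(yaw),0]);x=np.array([0,0,-1.]);return np.column_stack([x,np.cross(z,x),z])
E
python3 - <<'E'
from h import *
p=np.load("pics/scene0_rgb.npy");d=np.load("pics/scene0.npy")
crop("s_jig",p,250,120,350,200,8)
t=np.load("pics/top0_rgb.npy"); crop("t_all",t,220,130,460,280,3.3)
P=cloud(campose("scene"),d)
for n,(u,v) in dict(ring=(293,173),knob=(315,149),post=(373,240),yellow=(394,290),spare=(372,195),bench=(330,250)).items(): print(n,P[v,u].round(3))
T=campose("top")
for n,(u,v) in dict(ring=(389,202),post=(291,216),yellow=(247,212),spare=(338,257)).items(): print(n,ray_z(T,u,v,.04).round(3))
E
```

```text
ring [ 0.568 -0.163  0.035]
knob [ 0.483 -0.189  0.068]
post [0.515 0.167 0.059]
yellow [0.551 0.307 0.057]
spare [0.412 0.006 0.019]
bench [ 0.597  0.103 -0.001]
ring [ 0.562 -0.161  0.04 ]
post [0.525 0.154 0.04 ]
yellow [0.541 0.295 0.04 ]
spare [0.391 0.006 0.04 ]
```

View pics/s_jig.png

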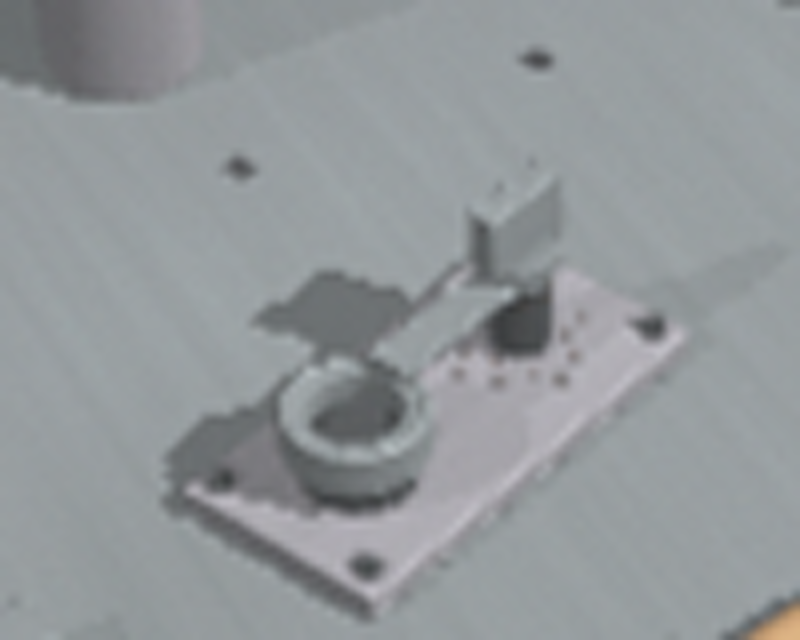

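View pics/t_all.png

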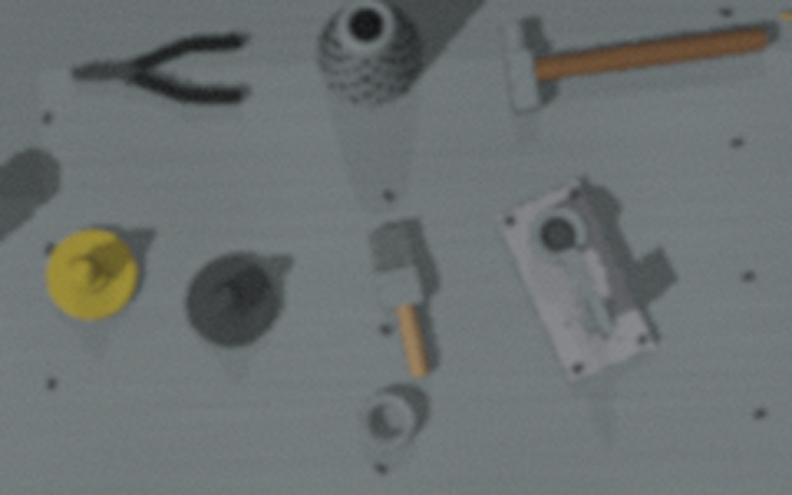

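```bash
python3 - <<'E'
from h import *
p=np.load("pics/scene0_rgb.npy");d=np.load("pics/scene0.npy")
P=cloud(campose("scene"),d)
m=(np.abs(P[...,0]-.52)<.11)&(np.abs(P[...,1]+.18)<.09)
for lo,hi in((.007,.016),(.04,.047),(.047,.056),(.075,.09)):
    q=P[m&(P[...,2]>lo)&(P[...,2]<hi)]
    r=cv2.minAreaRect(q[:,:2].astype(np.float32)*1000); print(lo,len(q),q.mean(0).round(4),r)
for yaw in (1.9,1.9-np.pi):
    q0=sense()["joint_pos"]
    print(yaw,[None if (j:=inverse_kinematics([.48,-.195,.07],down(yaw+a))) is None else j.round(2) for a in(-.3,0,.8,1.5)])
E
```

```text
0.007 843 [ 0.5297 -0.1607  0.0115] ((525.898681640625, -176.4280548095703), (182.9515380859375, 94.34309387207031), 22.832138061523438)
0.04 139 [ 0.5627 -0.1594  0.0436] ((542.7781982421875, -174.83114624023438), (117.22924041748047, 53.68571472167969), 32.8979377746582)
0.047 124 [ 0.5191 -0.1775  0.0513] ((530.5166625976562, -175.34597778320312), (123.74539184570312, 37.336952209472656), 25.76041603088379)
0.075 63 [ 0.4852 -0.1921  0.0816] ((485.1929016113281, -193.15008544921875), (41.12714385986328, 14.74386978149414), 24.406877517700195)
1.9 [array([ 0.81,  0.55, -0.64,  2.04,  0.5 ,  0.71,  1.44]), array([ 0.86,  0.58, -0.72,  2.03,  0.57,  0.74,  1.69]), array([ 1.15,  0.82, -1.18,  2.02,  0.94,  0.99,  2.17]), array([ 0.21,  0.47,  0.12,  2.07, -0.1 ,  0.61, -2.49])]
-1.2415926535897932 [array([ 0.44,  0.47, -0.17,  2.06,  0.13,  0.62, -1.36]), array([ 0.48,  0.48, -0.22,  2.05,  0.17,  0.63, -1.1 ]), array([ 0.59,  0.49, -0.36,  2.05,  0.28,  0.65, -0.4 ]), array([ 0.69,  0.51, -0.49,  2.04,  0.38,  0.67,  0.21])]
```

```bash
python3 - <<'E'
from h import *
movep([.526,-.176,.20],down(-1.17))
s=sense();p,d=camera("wrist");save("w1",p);np.savez("pics/w1",p=p,d=d,pos=s["position"],R=s["tcp_rot"])
crop("w1c",p,120,40,520,340,2)
print(s["time_s"],s["position"],s["joint_pos"].round(3))
pose=campose("wrist",s);P=cloud(pose,d)
C=np.array([.526,-.176])
m=np.hypot(P[...,0]-C[0],P[...,1]-C[1])<.13
for lo,hi in((.009,.015),(.04,.0455),(.048,.055),(.08,.09)):
    q=P[m&(P[...,2]>lo)&(P[...,2]<hi)]
    if len(q)<20: print(lo,len(q));continue
    print(lo,len(q),q.mean(0).round(4),cv2.minAreaRect(q[:,:2].astype(np.float32)*1000))
E
```

```text
1.9917 [ 0.52583384 -0.17749857  0.20008423] [ 0.489  0.35  -0.3    1.87   0.127  0.939 -1.041]
0.009 11926 [ 0.5296 -0.1762  0.0114] ((523.8740234375, -178.6996307373047), (179.9477081298828, 89.98287963867188), 22.300954818725586)
0.04 2001 [ 0.5688 -0.1602  0.0435] ((566.6464233398438, -160.75656127929688), (52.93308639526367, 55.33804702758789), 24.896650314331055)
0.048 1530 [ 0.523  -0.1794  0.0514] ((517.8140869140625, -182.4632110595703), (68.78510284423828, 28.787633895874023), 20.490604400634766)
0.08 750 [ 0.4834 -0.1951  0.0831] ((482.56829833984375, -195.53134155273438), (39.509273529052734, 12.010979652404785), 21.799068450927734)
```

View pics/w1c.png

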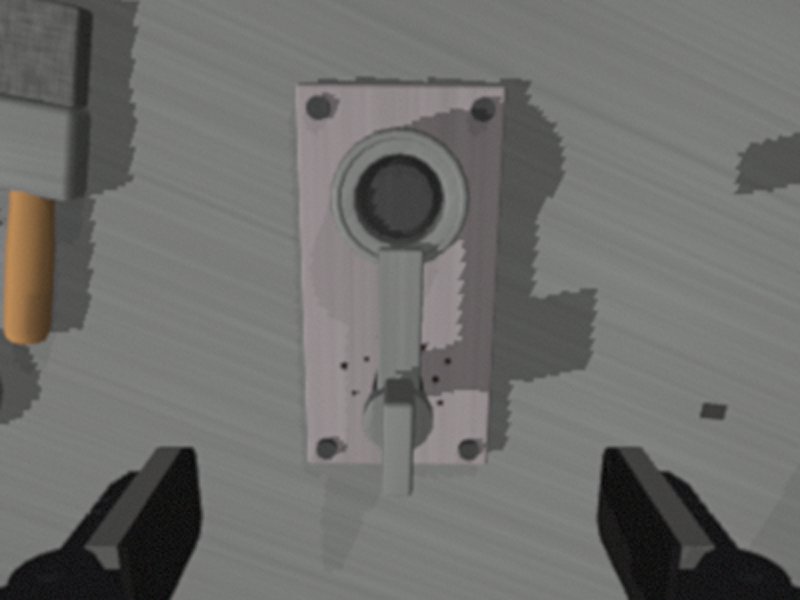

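The wrist view is clear: the ring sits at about (400,195) in the crop, with the arm over its rim, and the upright bar is at (397,440). The jig plate measures 180.0 x 90.0 mm and the bar 39.5 x 12.0 mm, both as given. This gives a jig yaw of 22.3° and a knob axis at (0.4825,-0.1956). I'll grasp the bar gently.

```bash
python3 - <<'E'
from h import *
y=np.deg2rad(21.9)-np.pi/2
command_gripper(.05,20)
movep([.4825,-.1956,.15],down(y))
print(move_l([.4825,-.1956,.083],down(y),feed=.08,until_force=8))
s=sense();print(s["position"],s["wrist_force"].round(2),s["ft_torque"].round(3))
command_gripper(.0,20)
s=sense();print(s["time_s"],s["position"],s["finger_gap"],s["wrist_force"].round(2),s["ft_torque"].round(3),s["joint_pos"].round(3))
p,d=camera("wrist");save("w2",p)
E
```

```text
False
[ 0.48292851 -0.19571189  0.08339076] [-0.11  0.17  0.11] [-0.005 -0.002 -0.043]
4.2833 [ 0.48257879 -0.19528178  0.08345681] 0.011329733477914923 [-0.84  2.48  5.03] [0.4   0.289 0.018] [ 0.509  0.46  -0.258  2.04   0.185  0.662 -1.058]
```

View pics/w2.png

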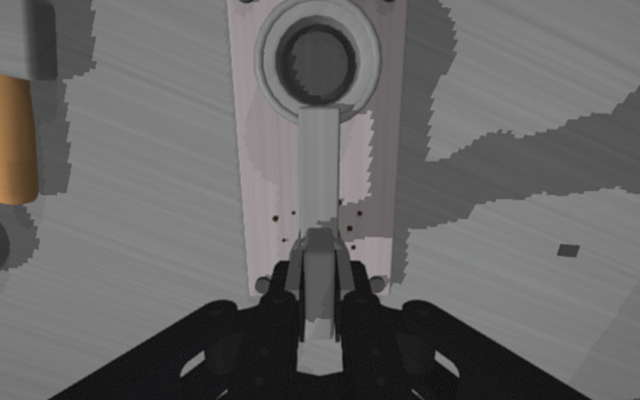

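```bash
python3 - <<'E'
from h import *
command_gripper(.0,45)
s=sense();print(s["time_s"],s["finger_gap"],s["wrist_force"].round(2),s["ft_torque"].round(3))
print([sense()["ft_torque"][2].round(3) for _ in range(4)], sense()["time_s"])
q=s["joint_pos"].copy()
for k in range(6):
    q[6]+=.01; move_joints(q); s=sense();t1=s["ft_torque"][2];sleep(.05);s=sense()
    print(s["time_s"].round(3),(s["joint_pos"][6]).round(4),q[6].round(4),t1.round(3),s["ft_torque"].round(3),s["wrist_force"].round(1))
    if abs(s["ft_torque"][2])>.15: break
E
```

```text
4.55 0.01133835826518094 [-2.22  2.47  6.04] [ 0.391  0.371 -0.004]
[np.float64(-0.004), np.float64(-0.004), np.float64(-0.004), np.float64(-0.004)] 4.55Traceback (most recent call last):
  File "<stdin>", line 8, in <module>
AttributeError: 'float' object has no attribute 'round'
```

```bash
cat > rock.py <<'E'
from h import *
def rd():
    s=sense(); t=[s["ft_torque"][2]]
    for _ in range(3): sleep(.02); t.append(sense()["ft_torque"][2])
    return float(np.mean(t)), sense()
def turn(q,sgn,lim,qmax,step=.01,stop=.17,verbose=True):
    """step joint 7 until mean reaction torque passes stop; returns q,torque,hit"""
    n=0;start=q[6];T=0
    while n<lim:
        st=step if abs(T)<.11 else .006
        if sgn*(q[6]+sgn*st-qmax)>0: return q,T,False
        q[6]+=sgn*st; n+=1
        move_joints(q); T,s=rd()
        if verbose: print(f'{float(s["time_s"]):.2f} q7 {q[6]:.3f} ({float(s["joint_pos"][6]):.3f}) T {T:.3f} F',s["wrist_force"].round(1))
        if -sgn*T>stop: return q,T,True
        if abs(T)>.27: print("WARN big torque"); return q,T,True
    return q,T,False
E
python3 - <<'E'
from rock import *
q=sense()["joint_pos"].copy()
print(float(sense()["time_s"]),q[6])
q,T,h=turn(q,1,12,0)
np.save("q.npy",q)
E
```

```text
4.85 -1.0478790887105383
5.15 q7 -1.038 (-1.038) T -0.077 F [-1.1  1.1  2.9]
5.45 q7 -1.028 (-1.028) T -0.096 F [-0.5  0.8  2.5]
5.75 q7 -1.018 (-1.018) T -0.094 F [-0.9  1.6  2.8]
6.05 q7 -1.008 (-1.008) T -0.087 F [-1.7  1.7  3.5]
6.35 q7 -0.998 (-0.998) T -0.078 F [-0.5  0.9  2.5]
6.65 q7 -0.988 (-0.988) T -0.078 F [-0.7  0.4  2.1]
6.95 q7 -0.978 (-0.978) T -0.082 F [-0.5  1.7  3.5]
7.25 q7 -0.968 (-0.968) T -0.056 F [-1.1  1.1  2.7]
7.55 q7 -0.958 (-0.958) T -0.091 F [-1.3  1.4  3.2]
7.85 q7 -0.948 (-0.948) T -0.067 F [-2.2  1.5  3.8]
8.15 q7 -0.938 (-0.938) T -0.067 F [-2.6  1.9  2.5]
8.45 q7 -0.928 (-0.928) T -0.100 F [-0.8  1.   3.9]
```

```bash
sed -i 's/abs(T)<.11 else .006/abs(T)<.125 else .008/; s/range(3): sleep(.02)/range(2): sleep(.02)/' rock.py
python3 - <<'E'
from rock import *
q=np.load("q.npy")
q,T,h=turn(q,1,12,0,step=.02)
if h:
    sleep(.45);s=sense();print("held",float(s["time_s"]),s["ft_torque"][2])
np.save("q.npy",q)
E
```

```text
8.73 q7 -0.908 (-0.908) T -0.106 F [-1.6  1.2  3.7]
9.02 q7 -0.888 (-0.888) T -0.198 F [-0.7  1.8  2.5]
held 9.4667 -0.22560210049026866
```

```bash
python3 - <<'E'
from rock import *
q=np.load("q.npy")
q[6]=-1.04; move_joints(q); print(float(sense()["time_s"]),rd()[0])
q,T,h=turn(q,-1,14,-1.6,step=.02)
if h:
    sleep(.45);s=sense();print("held",float(s["time_s"]),s["ft_torque"][2])
np.save("q.npy",q)
E
```

```text
9.7417 0.02307365535460709
10.06 q7 -1.060 (-1.059) T 0.094 F [-1.5  1.1  3. ]
10.34 q7 -1.080 (-1.079) T 0.065 F [-1.8  1.8  3.3]
10.62 q7 -1.100 (-1.100) T 0.068 F [-1.1  1.5  3.3]
10.91 q7 -1.120 (-1.120) T 0.062 F [-1.4  0.7  3.3]
11.19 q7 -1.140 (-1.140) T 0.036 F [-1.1  0.6  3. ]
11.47 q7 -1.160 (-1.160) T 0.062 F [-0.7  0.2  3. ]
11.76 q7 -1.180 (-1.180) T 0.077 F [-0.3  1.1  3.4]
12.04 q7 -1.200 (-1.200) T 0.072 F [0.2 0.6 2.8]
12.32 q7 -1.220 (-1.220) T 0.092 F [-1.3  0.8  2.9]
12.61 q7 -1.240 (-1.240) T 0.091 F [-1.1  1.5  3. ]
12.89 q7 -1.260 (-1.259) T 0.149 F [-0.8  0.7  3.6]
13.18 q7 -1.268 (-1.268) T 0.180 F [-0.8  1.6  2.7]
held 13.625 0.1867629512838175
```

```bash
cat > loop.py <<'E'
from rock import *
q=np.load("q.npy");hi,lo=-.888,-1.268
for k in range(4):
    q[6]=hi-.06; move_joints(q); T,s=rd(); print("jump hi",float(s["time_s"]),T)
    if abs(T)>.2: print("unexpected");break
    q,T,h=turn(q,1,20,hi+.35,step=.025,verbose=False)
    print("ccw",float(sense()["time_s"]),q[6],T,h)
    if not h: print("FREE?");break
    hi=q[6]; sleep(.45); print("held",sense()["ft_torque"][2])
    q[6]=lo+.06; move_joints(q); T,s=rd(); print("jump lo",float(s["time_s"]),T)
    if abs(T)>.2: print("unexpected");break
    q,T,h=turn(q,-1,14,lo-.3,step=.025,verbose=False)
    print("cw",float(sense()["time_s"]),q[6],T,h)
    if not h: break
    lo=q[6]; sleep(.45);print("held",sense()["ft_torque"][2])
np.save("q.npy",q)
E
python3 loop.py
```

```text
jump hi 14.0667 -0.008742409672795253
ccw 16.05 -0.7899999999999998 -0.19837586767546145 True
held -0.11628352001656439
jump lo 17.0167 0.06447188089204418
cw 18.7167 -1.3579999999999994 0.19699085526094687 True
held 0.17296578637792231
jump hi 19.7583 -0.07966834828968251
ccw 24.2917 -0.4499999999999995 -0.04976697554943107 False
FREE?
```

```bash
python3 - <<'E'
from rock import *
q=np.load("q.npy")
while q[6]<.3:
    q[6]=min(q[6]+.15,.31); move_joints(q); T,s=rd(); print(float(s["time_s"]),q[6].round(3),round(T,3))
    if abs(T)>.16: print("stop");break
s=sense();z=s["tcp_rot"][:,2];print("yaw jig-rel",np.arctan2(z[1],z[0])+np.pi/2-np.deg2rad(22.3),s["position"],s["finger_gap"])
p,d=camera("wrist");save("w3",p)
E
```

```text
24.5917 -0.3 0.026
24.8917 -0.15 0.014
25.1917 0.0 0.013
25.4917 0.15 0.014
25.7917 0.3 0.038
yaw jig-rel 1.345906174930229 [ 0.48250666 -0.19521014  0.08354715] 0.011104399779675879
```

View pics/w3.png

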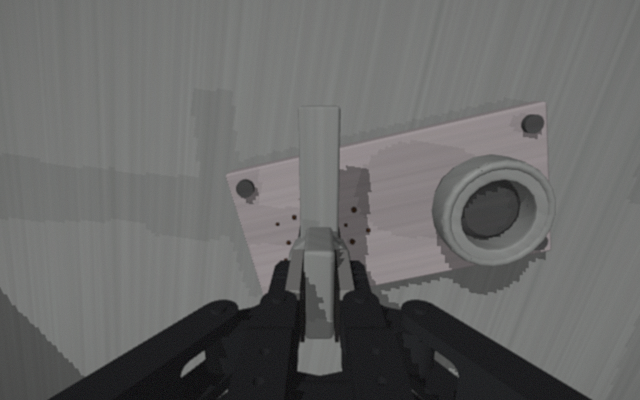

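The picture shows the arm pointing straight up the image from the knob at (320,240), away from the ring at (493,210). The gripper yaw puts the knob at about 1.35 rad. Next I'll release it and measure the post from above.

```bash
python3 - <<'E'
from h import *
command_gripper(.045,20)
s=sense();p0=s["position"]
move_l([p0[0],p0[1],.16],feed=.15)
movep([.52-.014*0,.155,.20],down(-1.18))
s=sense();p,d=camera("wrist");save("w4",p);np.savez("pics/w4",p=p,d=d,pos=s["position"],R=s["tcp_rot"])
print(float(s["time_s"]),s["position"])
pose=campose("wrist",s);P=cloud(pose,d)
m=np.hypot(P[...,0]-.52,P[...,1]-.16)<.07
for lo,hi in((.008,.016),(.028,.032),(.033,.046),(.052,.056),(.057,.064)):
    q=P[m&(P[...,2]>lo)&(P[...,2]<hi)]
    if len(q)<10: print(lo,len(q));continue
    print(lo,len(q),q.mean(0).round(4),cv2.minEnclosingCircle(q[:,:2].astype(np.float32)*1000))
top,dt=camera("scene");crop("s5",top,230,120,470,300,3.3)
E
```

```text
28.6417 [0.52001224 0.15410275 0.19951733]
0.008 5402 [0.5149 0.1622 0.0114] ((511.4615173339844, 161.10751342773438), 44.90566635131836)
0.028 465 [0.5192 0.1631 0.0294] ((511.69805908203125, 161.06788635253906), 19.71368980407715)
0.033 122 [0.5227 0.1646 0.0397] ((514.8258056640625, 162.11013793945312), 14.509769439697266)
0.052 210 [0.5146 0.1617 0.054 ] ((511.6525573730469, 161.05337524414062), 12.517088890075684)
0.057 403 [0.5121 0.1612 0.0591] ((511.6740417480469, 161.14598083496094), 9.658676147460938)
```

View pics/w4.png

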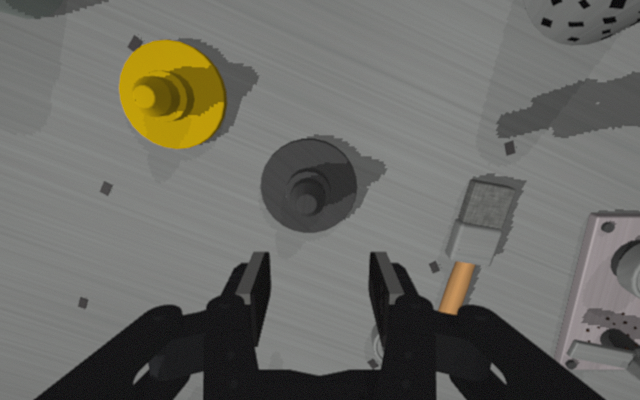

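View pics/s5.png

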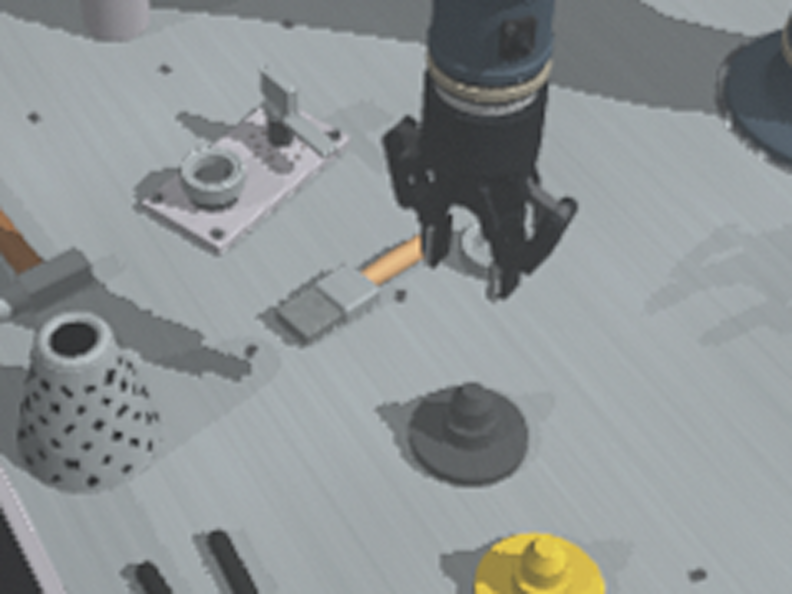

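The post is the dark grey one at wrist pixel (308,185). The yellow one at (170,95) is excluded. The circle fits at different heights agree on an axis of (0.5116,0.1611). The clamp is open. Next is the ring.

```bash
python3 - <<'E'
from h import *
Y=np.deg2rad(22.3)-np.pi/2
c=np.array([.5655,-.1616])
movep([c[0],c[1],.17],down(Y))
command_gripper(.085,20)
s=sense();p,d=camera("wrist");save("w5",p)
P=cloud(campose("wrist",s),d)
m=np.hypot(P[...,0]-c[0],P[...,1]-c[1])<.045
q=P[m&(P[...,2]>.0415)&(P[...,2]<.0465)]
print(float(s["time_s"]),s["position"],len(q),cv2.minEnclosingCircle(q[:,:2].astype(np.float32)*1000))
E
```

```text
30.4417 [ 0.5655606  -0.16133347  0.17004888] 2372 ((565.711669921875, -161.5332489013672), 27.822847366333008)
```

View pics/w5.png

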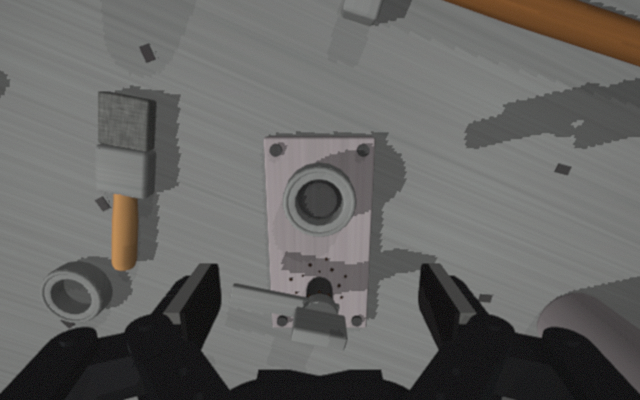

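The ring is at (320,200), with the clamp arm well off it at (270,295). The ring fit gives (0.5657,-0.1615) and a radius of 27.8 mm, against 28 expected. I'll grasp it now.

```bash
python3 - <<'E'
from h import *
Y=np.deg2rad(22.3)-np.pi/2
c=np.array([.5657,-.1615])
print(move_l([c[0],c[1],.044],down(Y),feed=.1,until_force=8))
command_gripper(0,35)
s=sense();print(float(s["time_s"]),s["position"],s["finger_gap"],s["wrist_force"].round(1))
move_l([c[0],c[1],.12],feed=.08)
s=sense();print(float(s["time_s"]),s["position"],s["finger_gap"],s["wrist_force"].round(1))
p,d=camera("wrist");save("w6",p)
P=cloud(campose("wrist",s),d)
m=np.hypot(P[...,0]-c[0],P[...,1]-c[1])<.03
q=P[m&(P[...,2]>.11)&(P[...,2]<.135)]
print(len(q)); 
if len(q)>10:
    print(np.median(q,0)); sv=np.linalg.svd(q-q.mean(0),full_matrices=False)[2][2];print("normal",sv)
E
```

```text
False
32.2917 [ 0.56602587 -0.16157112  0.04481165] 0.05397458648161152 [-1.9  0.8  6. ]
33.3917 [ 0.56524764 -0.16142399  0.11941997] 0.05437573589824409 [-0.2 -0.2 -1.2]
11009
[ 0.56682504 -0.16067067  0.118083  ]
normal [ 6.17565635e-03 -4.16861306e-04  9.99980844e-01]
```

View pics/w6.png

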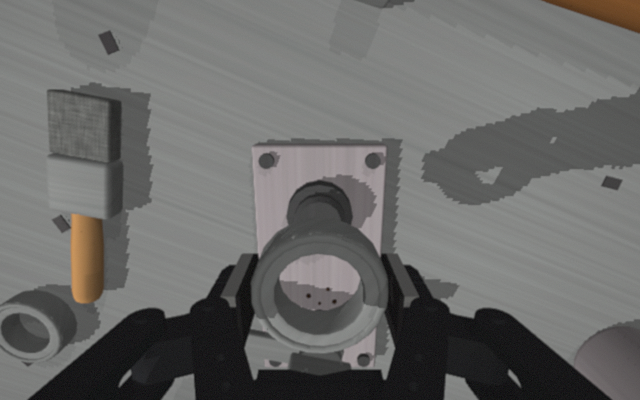

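The ring is held level at (320,290), with the bare spigot behind it. The path to the post at this height would put the ring bottom at about 0.10 m and the fingertips at about 0.095 m, which clears everything lying on the way.

```bash
python3 - <<'E'
from h import *
Y=np.deg2rad(22.3)-np.pi/2
t=np.array([.5116,.1611])
movep([t[0],t[1],.13],down(Y))
s=sense();p,d=camera("wrist");save("w7",p)
P=cloud(campose("wrist",s),d)
m=np.hypot(P[...,0]-t[0],P[...,1]-t[1])<.03
zt=np.median(P[m&(P[...,2]>.12)&(P[...,2]<.135),2])
q=P[m&(np.abs(P[...,2]-zt)<.002)]
R=s["tcp_rot"]
# ring top in tool frame: inner hole + outer
loc=(q-s["position"])@R; print("time",float(s["time_s"]),s["position"],"ztop",zt,"y range",np.percentile(loc[:,1],[.5,99.5]),"z range",np.percentile(loc[:,2],[.5,99.5]))
mm=np.hypot(P[...,0]-t[0],P[...,1]-t[1])<.022
q2=P[mm&(P[...,2]<.07)&(P[...,2]>.05)];print(len(q2))
E
```

```text
time 34.6833 [0.5122807  0.15939451 0.12992159] ztop 0.12848610987730105 y range [-0.02593213  0.02684122] z range [-0.02707829  0.02730152]
397
```

View pics/w7.png

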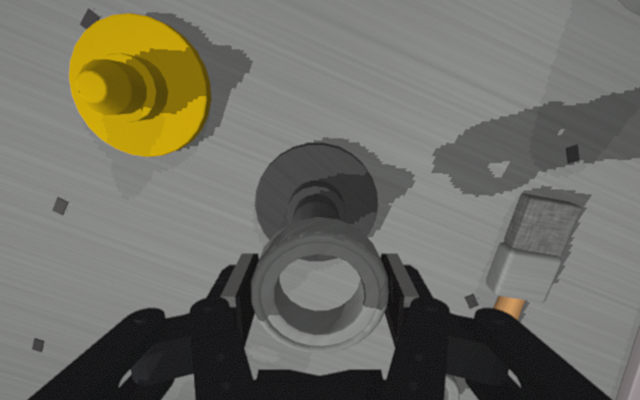

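```bash
python3 - <<'E'
from h import *
Y=np.deg2rad(22.3)-np.pi/2
t=np.array([.5116,.1611])
sleep(.3);print(sense()["position"])
move_l([t[0],t[1],.085],down(Y),feed=.08); sleep(.3)
s=sense();print(s["position"],s["wrist_force"].round(1))
h=move_l([t[0],t[1],.044],down(Y),feed=.03,until_force=5)
s=sense();print(h,float(s["time_s"]),s["position"],s["wrist_force"].round(1),s["ft_torque"].round(2))
p,d=camera("wrist");save("w8",p)
E
```

```text
[0.51185592 0.16043737 0.12994007]
[0.51183683 0.16117016 0.0854127 ] [-0.2  0.3 -1.3]
True 37.15 [0.51149162 0.16107163 0.04880114] [-0.7 -0.5  6.9] [-0.04  0.16  0.03]
```

View pics/w8.png

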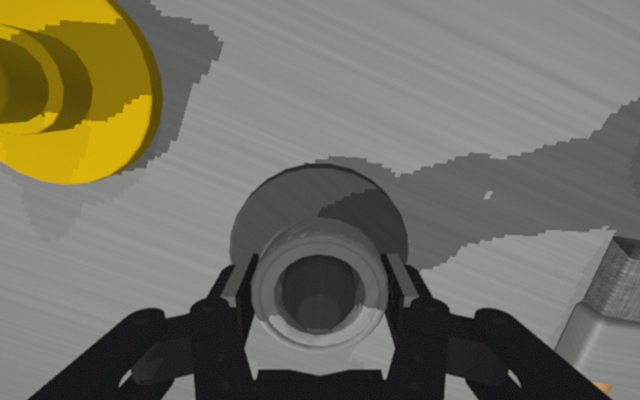

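Contact came at TCP z 0.0488, and I predicted 0.049. The post shows through the ring's hole at (320,300), so I'll release and retreat.

```bash
python3 - <<'E'
from h import *
command_gripper(.085,20)
t=np.array([.5116,.1611])
s=sense();move_l([s["position"][0],s["position"][1],.17],feed=.12)
sleep(.3);s=sense();p,d=camera("wrist");save("w9",p);print(float(s["time_s"]),s["position"],s["wrist_force"].round(2),s["finger_gap"])
P=cloud(campose("wrist",s),d)
m=np.hypot(P[...,0]-t[0],P[...,1]-t[1])<.045
q=P[m&(P[...,2]>.0455)&(P[...,2]<.0505)&(np.hypot(P[...,0]-t[0],P[...,1]-t[1])>.0175)]
print(len(q),np.median(q,0),cv2.minEnclosingCircle(q[:,:2].astype(np.float32)*1000))
n=np.linalg.svd(q-q.mean(0),full_matrices=False)[2][2];print(n)
a,_=camera("scene");crop("s9",a,230,120,470,300,3.3)
E
```

```text
39.0833 [0.51043754 0.16058931 0.16954009] [-0.85  0.51 -0.21] 0.0845730322356004
2426 [0.51321524 0.16127923 0.04761754] ((511.3232421875, 160.6398468017578), 27.833728790283203)
[5.09151436e-05 1.40307202e-03 9.99999014e-01]
```

View pics/w9.png

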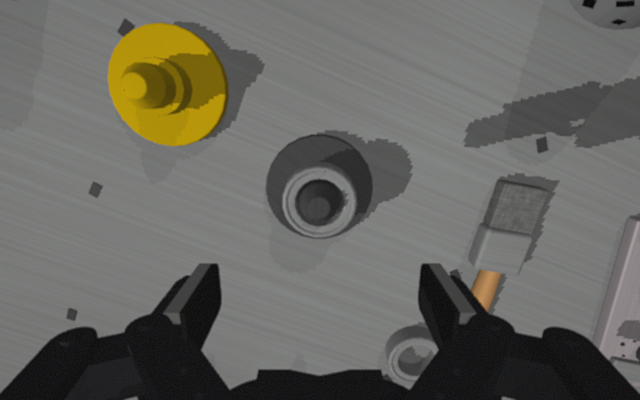

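View pics/s9.png

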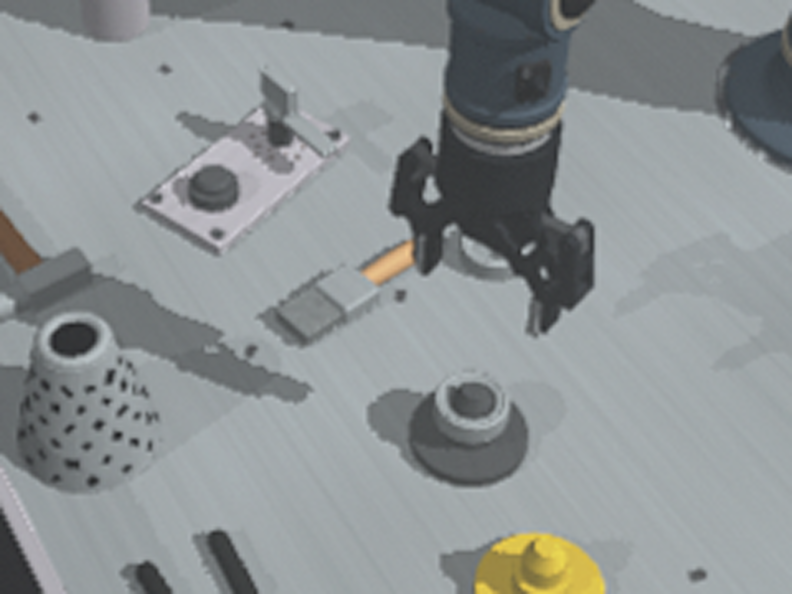

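The ring lies flat on the post at (320,200) in the wrist view. Its top is 47.6 mm up, its axis is about 0.6 mm off the post's, and it has no measurable tilt. The clamp is open, the bystanders in view look unmoved, and the gripper is clear.

```bash
python3 -c "
from rig import *
print(finish_job())"
```

```text
the job is handed in; nothing more can be done
None
```

I freed the knob, opened the clamp, set the ring on the cooling post and handed the job in at about 39 s of the 72 s allowed. `finish_job()` reports no verdict.

- **Knob:** I rocked it between its stops, holding about 0.2 N m for 0.45 s each time. The highest wrist-torque reading was 0.23 N m, against 0.4 N m to shear. It broke free on the third anticlockwise swing, and I turned it to about 1.35 rad (read from the gripper's yaw) and let go.
- **Ring:** I lifted it level off the spigot to about 0.12 m and lowered it over the dark grey post, not the yellow one. Contact came at the predicted height, and I released it.
- **Last checks:**
  - The ring's top is 47.6 mm above the bench, so its centre is about 8.6 mm above the shoulder.
  - Its axis is about 0.6 mm from the post's, and its tilt is about 0.001 rad.
  - The clamp still looks open in the scene picture, the bystanders in view look unmoved (judged by eye, not measured), and the gripper is clear.
- **Disagreements:** One hold on a stop read 0.12 N m at its end, below the 0.15–0.25 N m aimed for, but the knob still broke free. The arm also lagged 1–2 mm after quick moves, so I let it settle before lowering the ring.

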